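Pack the drilled pendant stones into the bamboo tray

TASK

Pack the four finished pendant stones, the ones with holes drilled through them, into the bamboo tray: the slab, the long bar, the large disc and the small disc each go into the recess of its own shape and size, lying flat on the bottom of the recess. Leave the two undrilled blanks lying where they are on the desk.

Things in the scene. Friction and masses are not known exactly. Their poses are not given: they have to be found in the camera images.
- slab_stone: Finished rectangular stone slab, 50 (x) x 34 (y) mm, with one 12 mm hole drilled through its middle. All stones are the same dark grey-green rock with pale flecks, 18 mm thick, lie flat, and have their origin at the centre of the outline and of the thickness (9 mm above what they lie on), z up. About 80 g.
- bar_stone: Finished long stone bar, 64 (x) x 20 (y) mm, with two 9 mm holes drilled through, 20 mm either side of its middle along x. All stones are the same dark grey-green rock with pale flecks, 18 mm thick, lie flat, and have their origin at the centre of the outline and of the thickness (9 mm above what they lie on), z up. About 60 g.
- large_disc: Finished large round stone disc, 48 mm across, with one 12 mm hole drilled through its middle. All stones are the same dark grey-green rock with pale flecks, 18 mm thick, lie flat, and have their origin at the centre of the outline and of the thickness (9 mm above what they lie on), z up. About 85 g.
- small_disc: Finished small round stone disc, 28 mm across, with one 10 mm hole drilled through its middle. All stones are the same dark grey-green rock with pale flecks, 18 mm thick, lie flat, and have their origin at the centre of the outline and of the thickness (9 mm above what they lie on), z up. About 30 g.
- blank_slab: Undrilled blank: rectangular stone slab without any hole, 62 (x) x 44 (y) mm. Not to be packed. All stones are the same dark grey-green rock with pale flecks, 18 mm thick, lie flat, and have their origin at the centre of the outline and of the thickness (9 mm above what they lie on), z up. About 130 g.
- blank_disc: Undrilled blank: round stone disc without any hole, 58 mm across. Not to be packed. All stones are the same dark grey-green rock with pale flecks, 18 mm thick, lie flat, and have their origin at the centre of the outline and of the thickness (9 mm above what they lie on), z up. About 125 g.
- slab_well: Insert with the rectangular recess for the slab, 68 (x) x 52 (y) mm. Pale padded insert 98 x 98 x 12 mm, one of four fixed 2 x 2, 100 mm apart, turned alike, in a fixed bamboo tray 212 mm square. Origin: centre of its underside, 6 mm above the table. The recess is centred, 6 mm deep: floor 6 mm, top of insert 12 mm above the origin (tray rim level with that top, 18 mm above the table).
- bar_well: Insert with the long narrow recess for the bar, 84 (x) x 40 (y) mm. Pale padded insert 98 x 98 x 12 mm, one of four fixed 2 x 2, 100 mm apart, turned alike, in a fixed bamboo tray 212 mm square. Origin: centre of its underside, 6 mm above the table. The recess is centred, 6 mm deep: floor 6 mm, top of insert 12 mm above the origin (tray rim level with that top, 18 mm above the table).
- large_round_well: Insert with the large round recess for the large disc, 66 mm across. Pale padded insert 98 x 98 x 12 mm, one of four fixed 2 x 2, 100 mm apart, turned alike, in a fixed bamboo tray 212 mm square. Origin: centre of its underside, 6 mm above the table. The recess is centred, 6 mm deep: floor 6 mm, top of insert 12 mm above the origin (tray rim level with that top, 18 mm above the table).
- small_round_well: Insert with the small round recess for the small disc, 46 mm across. Pale padded insert 98 x 98 x 12 mm, one of four fixed 2 x 2, 100 mm apart, turned alike, in a fixed bamboo tray 212 mm square. Origin: centre of its underside, 6 mm above the table. The recess is centred, 6 mm deep: floor 6 mm, top of insert 12 mm above the origin (tray rim level with that top, 18 mm above the table).
Things that resemble listed ones, but are neither listed nor needed, are in the scene too. Leave any yellow look-alike of the bar_stone alone.

How it is judged:
At the end, for the whole second after the job is handed in: Each drilled stone lies flat (within 7 degrees) and still on the floor of its own recess: its centre within 15 mm of the recess's, seen from above, its underside less than 3 mm above the floor. Both blanks lie still within 30 mm of where they began (horizontal distance between slab_stone and slab_well below 0.015 m and z of slab_stone in the frame of slab_well between 0.012 and 0.018 m and angle between the z axis of slab_stone and the z axis of slab_well, either way round below 0.12 rad and linear speed of each of slab_stone, bar_stone, large_disc, small_disc, blank_slab, blank_disc below 0.02 m/s and angular speed of each of slab_stone, bar_stone, large_disc, small_disc below 0.2 rad/s and horizontal distance between bar_stone and bar_well below 0.015 m and z of bar_stone in the frame of bar_well between 0.012 and 0.018 m and angle between the z axis of bar_stone and the z axis of bar_well, either way round below 0.12 rad and horizontal distance between large_disc and large_round_well below 0.015 m and z of large_disc in the frame of large_round_well between 0.012 and 0.018 m and angle between the z axis of large_disc and the z axis of large_round_well, either way round below 0.12 rad and horizontal distance between small_disc and small_round_well below 0.015 m and z of small_disc in the frame of small_round_well between 0.012 and 0.018 m and angle between the z axis of small_disc and the z axis of small_round_well, either way round below 0.12 rad and distance of each of blank_slab, blank_disc from where it was at the start of the episode below 0.03 m); the robot touches nothing.
It fails at once if an undrilled blank was moved more than 30 mm (distance of any of blank_slab, blank_disc from where it was at the start of the episode above 0.03 m).
It also fails if it takes over 109 s, if anything falls off the work surface, if the arm or the gripper's body presses on something with over 40 N, if the wrist force passes 120 N, or if a joint passes its speed limit or range.

ROBOT

A 6-joint arm with a two-finger parallel gripper is mounted at the origin on the work surface. World frame = base frame: x ahead of the robot, y to its left, z up, the work surface at z = 0. Lengths are in m, angles in rad, forces in N, time in s.
With the tool pointing down it reaches from about 0.3 to 0.875 m from the base axis. Payload 6.4 kg.
Tool frame: the origin (TCP) lies on the centre line of the jaws, within the pads' length; the fingertips stand 25 mm ahead of it and the grasp point (between the pads) lies 6 mm ahead of it (ctrl.tip_reach is the distance from the TCP to the fingertips, in m); z points along the fingers, y is the line along which they close (so a half turn about z gives the same grasp; the last joint's range is limited). The gripper opens to 85 mm and grips with 20 to 120 N. Pads are 22 mm wide; open, the fingers measure 114 mm over their backs; the gripper's body (76 mm by 85 mm) begins 54 mm behind the grasp point. The pads swing forward as they close: fully open they stand 13 mm farther back than shut.
Start: joints at [1.01, 0.181, 1.607, -0, 1.354, -0.206], TCP at [0.2, 0.539, 0.256] pointing down, gripper open.
Joint ranges: [-2.99, 2.99], [-0.89, 2.07], [0.3, 2.58], [-1.14, 4.28], [0, 2.63], [-3.12, 3.12]. Speed limits (rad/s): [2.57, 2.57, 3.01, 3.14, 3.14, 3.14].

INTERFACE

Orientations are given as a unit quaternion [w, x, y, z].
In Python, from bench import ctrl gives the robot as it stands.
- The arm moves only by the tool servo_tool, never from a script. Its argument "motion" is a list that holds one entry, the list of rows, each a list of 5 numbers: the shift along the tool's x, y, z in cm, then the turn about the tool's z in degrees, then the closure, from -1 (fully open) to 1 (shut). In form: [[[dx, dy, dz, twist, claw], ...]]. A call has 1 to 5 rows; each row is the pose to reach, as a shift and turn from the pose commanded when the call began, along the tool's axes at that moment; what a row does not reach only later rows make up. A row lasts 1/10 s, in which the tool goes at most 50 mm and 8.59 degrees, less where a joint would pass 70% of its speed; a pose out of reach is approached as far as the arm can. A call with a gripper value outside its range is refused whole. The fingers move at their own pace and stop on an object; the grip force is fixed at half the most. Time passes only in rows, so rows that repeat a pose let the fingers close. It gives the time, the measured TCP pose, the force, the opening and the grip force at its end, in the units of the state.
- ctrl.get_obs(): the state, without advancing time (a new reading comes with each control period).
- ctrl.camera(name): name is "scene" or "side" or "wrist"; returns a dict with "pixels" (400x640x3 uint8, red, green, blue), "depth" (400x640 float32, m along the optical axis (not along the pixel's ray), 0 where there is no reading), "fx", "fy", "cx", "cy" (pixels), "R" (3x3) and "t" (3): a world point X has camera coordinates R X + t; the wrist camera has in their place "hand_eye" (4x4, takes a point from camera to tool coordinates, whose origin is the TCP and whose axes are the flange's). Camera axes: x right, y down, z forward; pixel columns grow to the right and rows downward; lengths in m; the calibration is good to about 2 mm. A picture is of the moment at which its call begins: read the wrist's pose just before it.
- ctrl.hand_in(): hands the job in; it is judged then, once.
The state is a dict: "time_s": time; "q": joint angles; "dq": joint speeds; "joint_efforts": joint torques, N m; "eef_pos": TCP position; "eef_rot": TCP orientation; "wrist_force": force on the tool from outside, world axes, zero at the start; "torque": the same for the moment, N m; "opening": opening from 0.0 (shut) to 1.0 (fully open); "grasp_force": force on a finger pad.
Only numpy, scipy, OpenCV 4.12 (cv2) and the standard library are available. Lean on these libraries where they do the work, as an engineer would, in place of code of your own. Each camera call takes 0.05 s, during which the arm holds its last target. There are 200 camera calls.

## Working session

There is one attempt and no reset: what is moved stays moved. The work goes in short steps, Python scripts to look and compute and a tool call to move; the robot and the scene stay as the last step left them, time stands still between calls to the robot, and variables do not carry over. Pictures are saved under pics/ and viewed, at most 14 in all, crops included, and the job is handed in when it is done.

Besides the shell and the picture viewer there is one more tool, called after "Request:" by a JSON object that holds its "name" and its "arguments", one argument or row to a line. servo_tool: Moves the arm, as the interface text tells. Its arguments: {"type":"object","properties":{"motion":{"type":"array"}},"required":["motion"]}

```bash
mkdir -p pics; ls
python3 - <<'E'
from bench import ctrl
import cv2,numpy as np
print(ctrl.get_obs())
for n in("scene","side"):
    c=ctrl.camera(n); cv2.imwrite(f"pics/{n}0.png",c["pixels"][...,::-1]); np.savez(f"{n}0.npz",**c)
    print(n,c["fx"],c["cx"],c["cy"],c["R"],c["t"])
c=ctrl.camera("wrist");print(c["hand_eye"],c["fx"],c["cx"],c["cy"])
E
```

```text
pics
{'time_s': 0.0, 'q': array([ 1.00969754e+00,  1.81533578e-01,  1.60798568e+00,  9.87358266e-06,
        1.35377160e+00, -2.06273824e-01]), 'dq': array([-0.00120159,  0.0003797 , -0.00148251,  0.00168609, -0.0001706 ,
        0.00159609]), 'joint_efforts': array([-3.11750264e-04, -4.44854236e+01, -3.51347852e+01, -2.28974686e-04,
        8.62399262e-03,  8.33200772e-06]), 'eef_pos': array([0.19947059, 0.53877038, 0.25539908]), 'eef_rot': array([-3.22323460e-04,  1.76484251e-01,  9.84303098e-01, -7.85560063e-04]), 'wrist_force': array([ 0.64800115, -0.30715484, -0.11897746]), 'torque': array([ 0.03448437, -0.00403771, -0.02232304]), 'grasp_force': 0.0, 'opening': 1.0002704536473674}
scene 460.43070088293643 319.84586295894604 209.89416326089048 [[ 0.77814366  0.62806195 -0.00553416]
 [ 0.48485442 -0.60626965 -0.63035966]
 [-0.39926011  0.48782712 -0.7762835 ]] [-0.34982048 -0.19110223  1.25955938]
side 372.5628665787208 322.2804924105983 199.46064758218773 [[ 0.98035454 -0.19718395  0.00484497]
 [-0.1457615  -0.74080503 -0.6557145 ]
 [ 0.13288555  0.64212647 -0.75499339]] [-0.48235102  0.08062592  0.78803788]
[[-2.21721351e-04 -9.47395021e-01 -3.20066595e-01  8.24655657e-02]
 [ 9.99999832e-01 -3.81283614e-04  4.35862057e-04  3.14143610e-04]
 [-5.34969690e-04 -3.20066445e-01  9.47394947e-01 -1.18388945e-01]
 [ 0.00000000e+00  0.00000000e+00  0.00000000e+00  1.00000000e+00]] 344.11790253611736 321.73118446303306 194.5235306774456
```

View pics/scene0.png

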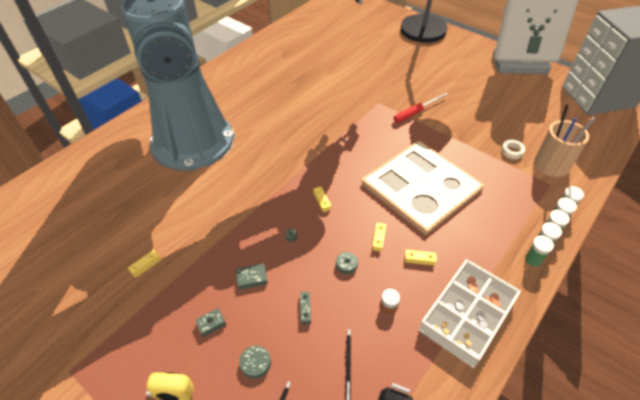

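View pics/side0.png

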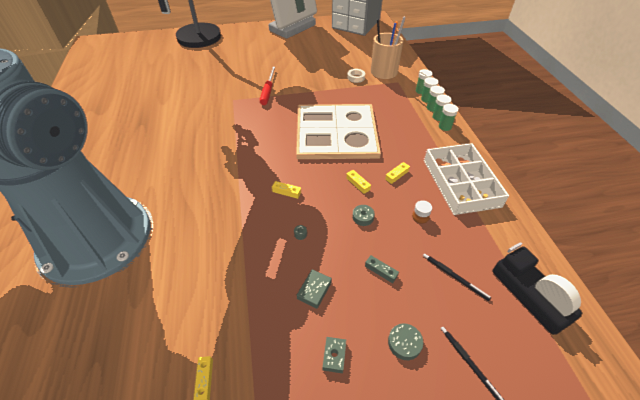

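Both views show six stones. The drilled ones are slab (scene 210,322), bar (305,307), large disc (346,263) and small disc (292,234). The blanks are at (252,276) and (255,362). The tray is at (422,186), with the bar and slab recesses on its left and the round ones on its right in the side view (small 354,116; large 356,139).

```bash
cat > h.py <<'E'
import cv2,numpy as np
def ray_plane(c,uv,z):
    uv=np.atleast_2d(uv).astype(float)
    d=np.c_[(uv[:,0]-c["cx"])/c["fx"],(uv[:,1]-c["cy"])/c["fy"],np.ones(len(uv))]@c["R"]
    o=-c["R"].T@c["t"]; return o+d*((z-o[2])/d[:,2])[:,None]
def cloud(c):
    v,u=np.mgrid[0:400,0:640]; D=c["depth"]
    P=np.stack([(u-c["cx"])/c["fx"]*D,(v-c["cy"])/c["fy"]*D,D],-1)
    return (P-c["t"])@c["R"]
def rect(p):
    (x,y),(w,h),a=cv2.minAreaRect((p*1000).astype(np.float32))
    if w<h: w,h,a=h,w,a+90
    return round(x,1),round(y,1),round(w,1),round(h,1),round((a+90)%180-90,1)
E
python3 - <<'E'
from h import *
for n in("scene","side"):
    c=dict(np.load(n+"0.npz")); P=cloud(c); hsv=cv2.cvtColor(c["pixels"],cv2.COLOR_RGB2HSV)
    i=c["pixels"].astype(int)
    print(n,"table z",np.median(P[250:260,200:400,2]) )
    top=(P[...,2]>.014)&(P[...,2]<.022)&(c["depth"]>0)&(P[...,0]>.1)&(P[...,0]<.9)
    stone=(top&(i[...,0]<i[...,1]+12)&(i[...,2]>i[...,1]*.6)).astype(np.uint8)
    stone[(hsv[...,1]>130)]=0
    nl,L,s,_=cv2.connectedComponentsWithStats(cv2.morphologyEx(stone,cv2.MORPH_CLOSE,np.ones((3,3))))
    for k in range(1,nl):
        if s[k,4]<40: continue
        m=L==k; v,u=np.nonzero(m); q=ray_plane(c,np.c_[u,v],.018)
        print("px",int(u.mean()),int(v.mean()),s[k,4],"z",np.median(P[m][:,2]).round(4),rect(q[:,:2]))
    g=(hsv[...,1]<70)&(hsv[...,2]>150)&top   # tray insert top
    g=g.astype(np.uint8); cv2.imwrite(f"pics/m_{n}.png",np.hstack([stone*255,g*255]))
E
```

```text
scene table z 0.0017519171924453777
px 423 27 829 z 0.0209 (202.1, 878.7, 171.9, 146.2, -63.2)
px 521 68 136 z 0.0177 (575.4, 848.5, 155.8, 25.7, 32.5)
px 597 103 201 z 0.0174 (813.0, 822.2, 197.4, 99.1, 14.3)
px 424 183 3809 z 0.0187 (577.3, 244.0, 204.4, 204.0, 79.7)
px 379 233 140 z 0.0193 (584.6, 45.4, 61.0, 18.9, -60.5)
px 290 233 87 z 0.0185 (429.3, -78.0, 25.4, 22.5, -48.4)
px 420 254 158 z 0.0186 (687.0, 55.0, 60.3, 19.3, 31.7)
px 346 261 284 z 0.0186 (572.0, -60.4, 45.7, 40.9, -52.4)
px 250 274 513 z 0.0186 (433.7, -211.6, 61.0, 44.5, 52.8)
px 498 286 42 z 0.0192 (851.8, 87.2, 43.3, 9.1, 3.7)
px 304 306 245 z 0.0183 (569.8, -197.7, 61.9, 18.1, -49.5)
px 209 320 368 z 0.0185 (444.2, -337.9, 48.2, 34.2, 71.3)
px 482 321 41 z 0.0148 (860.6, -2.5, 28.4, 8.6, -57.7)
px 254 360 707 z 0.0186 (568.2, -339.9, 55.4, 54.2, -65.5)
side table z 0.0012945227164043896
px 354 27 105 z 0.018 (806.8, 823.2, 199.6, 108.7, 7.6)
px 292 28 109 z 0.0183 (554.4, 845.5, 176.1, 88.7, 4.1)
px 197 33 693 z 0.0206 (202.4, 874.9, 165.4, 152.0, -84.1)
px 356 72 41 z 0.019 (702.8, 502.4, 51.9, 42.1, -10.9)
[... 271 characters left out ...]
, 28.9, 7.0)
px 451 171 49 z 0.0173 (816.3, 25.6, 40.5, 22.7, -30.8)
px 486 185 49 z 0.0171 (872.1, -32.8, 40.9, 19.0, -21.9)
px 463 188 53 z 0.0179 (817.0, -33.0, 42.7, 22.8, -30.1)
px 363 213 292 z 0.0184 (570.5, -60.0, 48.1, 43.8, 75.5)
px 472 206 64 z 0.0185 (816.8, -89.6, 90.7, 4.9, 0.4)
px 143 227 115 z 0.0138 (108.4, -2.4, 93.9, 13.3, -89.9)
px 300 230 119 z 0.0179 (428.4, -79.0, 28.6, 25.2, 80.3)
px 382 267 319 z 0.0184 (569.5, -197.1, 64.3, 22.8, -48.1)
px 525 301 237 z 0.0183 (804.0, -310.7, 145.0, 8.1, -72.3)
px 313 287 718 z 0.0185 (433.8, -212.5, 62.5, 44.4, 51.4)
px 405 340 912 z 0.0185 (567.3, -340.3, 56.7, 55.7, -11.3)
px 334 353 610 z 0.0185 (444.2, -337.8, 51.1, 33.6, 70.6)
```

```bash
python3 - <<'E'
import cv2,numpy as np
a=cv2.imread("pics/side0.png")[90:175,285:395]; b=cv2.imread("pics/scene0.png")[135:240,355:490]
cv2.imwrite("pics/tray.png",np.hstack([cv2.resize(a,(400,310)),cv2.resize(b,(400,310))]))
E
python3 - <<'E'
from h import *
for n in("scene","side"):
    c=dict(np.load(n+"0.npz")); P=cloud(c)
    d=np.linalg.norm(P[...,:2]-[.5785,.244],axis=-1)
    m=((d<.105)&(P[...,2]<.0155)&(P[...,2]>.005)).astype(np.uint8)
    nl,L,s,_=cv2.connectedComponentsWithStats(m,connectivity=4)
    for k in range(1,nl):
        if s[k,4]<20: continue
        k=L==k; v,u=np.nonzero(k); print(n,int(u.mean()),int(v.mean()),len(u),np.median(P[k][:,2]).round(4),rect(P[k][:,:2]))
a=np.radians(-10)
R=np.array([[np.cos(a),-np.sin(a)],[np.sin(a),np.cos(a)]])
for o in((-50,50),(50,50),(-50,-50),(50,-50)): print(o,R@o+[578.5,244.3])
E
```

```text
scene 421 162 276 0.0133 (535.1, 305.1, 82.0, 38.6, -11.4)
scene 393 180 354 0.0133 (517.0, 206.6, 68.0, 51.4, -9.2)
scene 450 182 171 0.0132 (632.6, 287.1, 41.2, 40.2, 28.1)
scene 423 203 407 0.0133 (615.3, 188.5, 63.6, 60.4, -11.9)
side 318 116 224 0.0133 (539.9, 305.6, 81.5, 36.5, -11.8)
side 353 116 111 0.0131 (640.5, 288.2, 40.1, 39.6, -62.8)
side 356 139 288 0.0134 (621.4, 187.7, 61.6, 59.5, 9.4)
side 318 139 296 0.0133 (522.2, 210.1, 69.6, 53.0, -11.4)
(-50, 50) [537.94202123 302.22279653]
(50, 50) [636.42279653 284.85797877]
(-50, -50) [520.57720347 203.74202123]
(50, -50) [619.05797877 186.37720347]
```

View pics/tray.png

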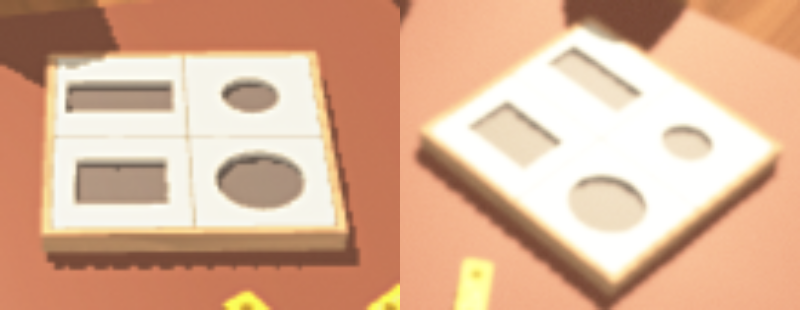

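```bash
cat >> h.py <<'E'
from scipy.spatial.transform import Rotation as Ro
def go(o,x,y,z,psi=None):
    "print tool-frame shift (cm) and twist (deg) to world TCP target in mm"
    q=o["eef_rot"]; M=Ro.from_quat([q[1],q[2],q[3],q[0]]).as_matrix()
    yaw=np.degrees(np.arctan2(M[1,1],M[0,1]))
    d=(np.array([x,y,z])/1000-o["eef_pos"])
    s=M.T@d*100
    tw=0 if psi is None else (yaw-psi+180)%360-180
    print("yaw",yaw.round(2),"tilt",np.degrees(np.arccos(-M[2,2])).round(2),"t",round(o["time_s"],2),"pos",(o["eef_pos"]*1000).round(1),"-> shift",s.round(2),"twist",round(tw,1))
E
python3 - <<'E'
from bench import ctrl
from h import *
print(ctrl.tip_reach)
go(ctrl.get_obs(),571,-60,130)
E
```

```text
0.025
yaw 69.67 tilt 0.08 t 0.15 pos [199.5 538.9 255.6] -> shift [-55.64 -43.23  12.6 ] twist 0
```

Request:
{"name": "servo_tool", "arguments": {
  "motion": [
    [[-17.4,-13.5,4.0,0,-1],[-17.4,-13.5,4.0,0,-1],[-17.4,-13.5,4.0,0,-1],[-17.4,-13.5,4.0,0,-1],[-17.4,-13.5,4.0,0,-1]]
  ]
}}

```text
time_s: 0.65
eef_pos: [0.3168, 0.3491, 0.2152]
eef_rot: [-0.0, 0.178, 0.984, -0.001]
wrist_force: [-0.4, 0.7, 0.3]
opening: 1.001
grasp_force: 0.0
```

Request:
{"name": "servo_tool", "arguments": {
  "motion": [
    [[-17.4,-13.5,4.0,0,-1],[-17.4,-13.5,4.0,0,-1],[-17.4,-13.5,4.0,0,-1],[-17.4,-13.5,4.0,0,-1],[-17.4,-13.5,4.0,0,-1]]
  ]
}}

```text
time_s: 1.15
eef_pos: [0.4335, 0.162, 0.1756]
eef_rot: [-0.0, 0.178, 0.984, -0.0]
wrist_force: [-0.4, 0.4, 0.6]
opening: 1.004
grasp_force: 0.0
```

Request:
{"name": "servo_tool", "arguments": {
  "motion": [
    [[-17.4,-13.5,4.0,0,-1],[-17.4,-13.5,4.0,0,-1],[-17.4,-13.5,4.0,0,-1],[-17.4,-13.5,4.0,0,-1],[-17.4,-13.5,4.0,0,-1]]
  ]
}}

```text
time_s: 1.65
eef_pos: [0.5499, -0.0256, 0.1355]
eef_rot: [0.0, 0.178, 0.984, -0.0]
wrist_force: [0.4, 0.6, 0.1]
opening: 0.999
grasp_force: 0.0
```

Run:
```python
from bench import ctrl
from h import *
go(ctrl.get_obs(),571,-60,130)
go(ctrl.get_obs(),571,-60,33)
```

```text
yaw 69.51 tilt 0.04 t 1.65 pos [549.9 -25.6 135.5] -> shift [-3.18 -2.49  0.55] twist 0
yaw 69.51 tilt 0.04 t 1.65 pos [549.9 -25.6 135.5] -> shift [-3.18 -2.48 10.25] twist 0
```

Request:
{"name": "servo_tool", "arguments": {
  "motion": [
    [[-3.2,-2.5,0.5,0,-1],[-3.2,-2.5,0.5,0,-1],[-3.2,-2.5,0.5,0,-1]]
  ]
}}

```text
time_s: 1.95
eef_pos: [0.5696, -0.0571, 0.1306]
eef_rot: [-0.001, 0.177, 0.984, 0.0]
wrist_force: [-0.1, -0.3, 0.6]
opening: 0.999
grasp_force: 0.0
```

```bash
cat >> h.py <<'E'
def wrist(ctrl):
    o=ctrl.get_obs(); c=ctrl.camera("wrist"); q=o["eef_rot"]
    T=np.eye(4); T[:3,:3]=Ro.from_quat([q[1],q[2],q[3],q[0]]).as_matrix(); T[:3,3]=o["eef_pos"]
    W=T@c["hand_eye"]; c["R"]=W[:3,:3].T; c["t"]=-c["R"]@W[:3,3]; return o,c
def blobs(c,lo=.014,hi=.040,col=True):
    P=cloud(c); i=c["pixels"].astype(int); hsv=cv2.cvtColor(c["pixels"],cv2.COLOR_RGB2HSV)
    m=(P[...,2]>lo)&(P[...,2]<hi)&(c["depth"]>0)
    if col: m&=(i[...,0]<i[...,1]+12)&(hsv[...,1]<130)
    m=cv2.morphologyEx(m.astype(np.uint8),cv2.MORPH_OPEN,np.ones((3,3)))
    nl,L,s,_=cv2.connectedComponentsWithStats(m)
    for k in range(1,nl):
        if s[k,4]<150: continue
        k=L==k; v,u=np.nonzero(k); z=np.median(P[k][:,2]); print(int(u.mean()),int(v.mean()),len(u),"z",z.round(4),rect(P[k][:,:2]))
E
python3 - <<'E'
from bench import ctrl
from h import *
o,c=wrist(ctrl); cv2.imwrite("pics/w1.png",c["pixels"][...,::-1]); blobs(c); go(o,571,-60,33)
E
```

```text
208 11 854 z 0.0186 (433.3, -78.7, 26.7, 13.9, 70.2)
629 40 1575 z 0.0188 (536.8, 156.6, 45.9, 16.1, -7.5)
37 92 5225 z 0.0186 (437.2, -203.5, 47.1, 44.3, 52.6)
623 155 3879 z 0.0188 (611.1, 145.1, 99.4, 26.7, -4.7)
320 198 3100 z 0.0187 (569.2, -56.9, 46.7, 45.8, -22.9)
151 257 2022 z 0.0185 (568.3, -194.8, 65.3, 20.5, -47.8)
12 314 1381 z 0.0184 (576.2, -323.7, 55.6, 23.0, -34.3)
347 353 1392 z 0.0383 (691.1, -80.0, 32.2, 28.4, 81.1)
yaw 69.57 tilt 0.09 t 1.95 pos [569.6 -57.1 130.6] -> shift [-0.25 -0.23  9.76] twist 0
```

View pics/w1.png

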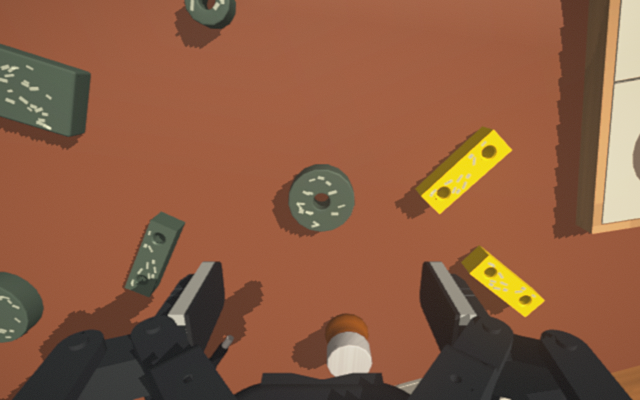

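The wrist view shows the large disc at (320,198), centred between the pads. It agrees with the fixed cameras to 3 mm, so I descend and close.

Request:
{"name": "servo_tool", "arguments": {
  "motion": [
    [[-0.2,-0.1,5.0,0,-1],[-0.2,-0.1,9.0,0,-1],[-0.2,-0.1,10.3,0,-1],[-0.2,-0.1,10.3,0,-1],[-0.2,-0.1,10.3,0,-1]]
  ]
}}

```text
time_s: 2.5
eef_pos: [0.5723, -0.0578, 0.0298]
eef_rot: [0.001, 0.176, 0.984, -0.0]
wrist_force: [0.1, -0.7, 0.3]
opening: 0.999
grasp_force: 0.0
```

Request:
{"name": "servo_tool", "arguments": {
  "motion": [
    [[0,0,0,0,1],[0,0,0,0,1],[0,0,0,0,1],[0,0,0,0,1],[0,0,0,0,1]]
  ]
}}

```text
time_s: 3.0
eef_pos: [0.5726, -0.0585, 0.0304]
eef_rot: [0.001, 0.176, 0.984, -0.0]
wrist_force: [-2.0, 0.7, 9.0]
opening: 0.533
grasp_force: 60.0
```

Request:
{"name": "servo_tool", "arguments": {
  "motion": [
    [[0,0,0,0,1],[0,0,0,0,1],[0,0,0,0,1]]
  ]
}}

```text
time_s: 3.3
eef_pos: [0.5727, -0.0585, 0.0304]
eef_rot: [0.001, 0.176, 0.984, -0.0]
wrist_force: [-1.7, 0.7, 8.9]
opening: 0.532
grasp_force: 60.0
```

Run:
```python
from bench import ctrl
from h import *
o,c=wrist(ctrl); cv2.imwrite("pics/w2.png",c["pixels"][...,::-1]); P=cloud(c)
M=Ro.from_matrix
q=o["eef_rot"];R=Ro.from_quat([q[1],q[2],q[3],q[0]]).as_matrix()
T=(P-o["eef_pos"])@R   # tool frame
for y0 in(-.035,.024):
    m=(c["depth"]>0)&(abs(T[...,0])<.012)&(T[...,1]>y0)&(T[...,1]<y0+.011)
    print("z of things beside stone (mm)",np.histogram(P[m][:,2]*1000,bins=range(-4,60,4)))
go(o,619,186.5,38,None); go(o,619,186.5,130,None); print(o["opening"],o["grasp_force"])
```

```text
z of things beside stone (mm) (array([  0, 340,   0,   5,  61,  97, 108, 117, 137, 133, 154,  95, 190,
        89, 102]), array([-4,  0,  4,  8, 12, 16, 20, 24, 28, 32, 36, 40, 44, 48, 52, 56]))
z of things beside stone (mm) (array([  2, 326,   0,   4,  70,  95, 111, 116, 128, 147, 141, 109, 270,
       103, 101]), array([-4,  0,  4,  8, 12, 16, 20, 24, 28, 32, 36, 40, 44, 48, 52, 56]))
yaw 69.68 tilt 0.16 t 3.3 pos [572.7 -58.5  30.4] -> shift [ 4.16 24.58 -0.77] twist 0
yaw 69.68 tilt 0.16 t 3.3 pos [572.7 -58.5  30.4] -> shift [ 4.13 24.58 -9.97] twist 0
0.5320350494979602 60.03362774848938
```

View pics/w2.png

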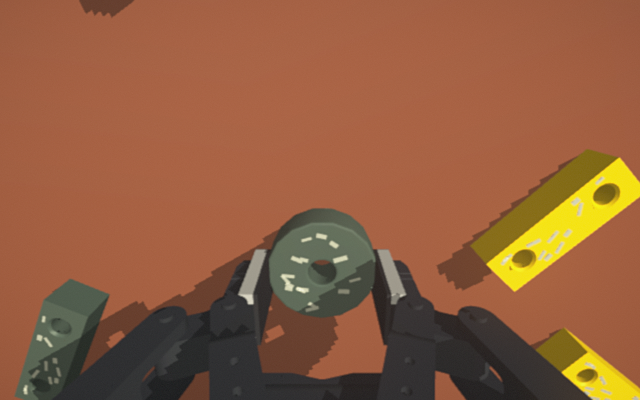

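Disc is gripped (opening 0.53 ≈ 45–48 mm); its tips sit about 11 mm above the table. Lift and carry.

Request:
{"name": "servo_tool", "arguments": {
  "motion": [
    [[0,0,-4,0,1],[0,0,-7,0,1],[1,4,-7,0,1],[1.5,8,-7,0,1],[2,12.5,-7,0,1]]
  ]
}}

```text
time_s: 3.85
eef_pos: [0.5966, 0.0666, 0.0995]
eef_rot: [0.001, 0.177, 0.984, -0.0]
wrist_force: [1.1, -0.3, -0.9]
opening: 0.534
grasp_force: 61.8
```

Request:
{"name": "servo_tool", "arguments": {
  "motion": [
    [[0.7,4,0,0,1],[1.4,8,0,0,1],[2.1,12,0,0,1],[2.1,12,0,0,1],[2.1,12,0,0,1]]
  ]
}}

```text
time_s: 4.35
eef_pos: [0.6179, 0.1867, 0.0985]
eef_rot: [0.0, 0.175, 0.985, -0.0]
wrist_force: [0.7, -1.0, -0.6]
opening: 0.536
grasp_force: 61.8
```

Run:
```python
from bench import ctrl
from h import *
o,c=wrist(ctrl); cv2.imwrite("pics/w3.png",c["pixels"][...,::-1]); P=cloud(c)
np.savez("w3.npz",**c)
print(o["opening"],o["grasp_force"])
blobs(c,.05,.12); 
go(o,619,186.5,44)
m=((P[...,2]<.0155)&(P[...,2]>.009)&(c["depth"]>0)).astype(np.uint8)
nl,L,s,_=cv2.connectedComponentsWithStats(m,connectivity=4)
for k in range(1,nl):
    if s[k,4]<200: continue
    k=L==k; v,u=np.nonzero(k); print(int(u.mean()),int(v.mean()),len(u),np.median(P[k][:,2]).round(4),rect(P[k][:,:2]))
```

```text
0.535665032430832 61.83141231536865
321 271 13756 z 0.0869 (614.6, 189.6, 64.1, 47.4, -81.8)
yaw 69.8 tilt 0.02 t 4.35 pos [617.9 186.7  98.5] -> shift [-0.11  0.02  5.45] twist 0
285 54 10768 0.0133 (522.1, 202.1, 62.0, 52.5, -10.4)
382 59 246 0.0122 (544.9, 250.0, 63.6, 0.5, -10.2)
474 45 6839 0.0133 (553.4, 299.5, 51.1, 39.4, -10.1)
445 144 572 0.0123 (604.9, 266.1, 137.8, 68.7, -56.8)
479 189 3950 0.0133 (636.4, 284.3, 44.9, 44.6, -16.3)
316 196 4124 0.0132 (608.9, 187.5, 65.9, 45.1, 73.6)
126 208 209 0.0122 (571.2, 72.2, 20.2, 4.1, 17.5)
37 393 335 0.0118 (681.8, -75.7, 28.7, 9.9, 70.5)
```

View pics/w3.png

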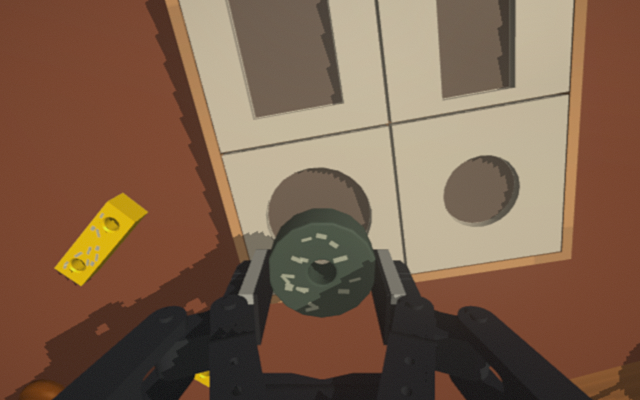

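The disc is held (hole at 322,271) above the large round recess (319,210); small recess at (481,191). Check the disc's centre before lowering.

Run:
```python
from h import *
c=dict(np.load("w3.npz")); print(ray_plane(c,[(322,271)],.087)*1000)
```

```text
[[614.44564507 188.51942336  87.        ]]
```

Request:
{"name": "servo_tool", "arguments": {
  "motion": [
    [[-0.5,0,2.5,0,1],[-0.5,0,4.5,0,1],[-0.5,0,5.5,0,1],[-0.5,0,5.5,0,1],[-0.5,0,5.5,0,1]]
  ]
}}

```text
time_s: 4.9
eef_pos: [0.6229, 0.183, 0.0436]
eef_rot: [0.0, 0.177, 0.984, -0.0]
wrist_force: [0.5, 0.6, -0.6]
opening: 0.53
grasp_force: 65.8
```

Request:
{"name": "servo_tool", "arguments": {
  "motion": [
    [[0,0,0,0,-0.5],[0,0,0,0,-0.5],[0,0,0,0,-0.5],[0,0,0,0,-0.5],[0,0,0,0,-0.5]]
  ]
}}

```text
time_s: 5.4
eef_pos: [0.6227, 0.1842, 0.0434]
eef_rot: [0.0, 0.176, 0.984, -0.0]
wrist_force: [-0.1, -0.6, -0.1]
opening: 0.748
grasp_force: 0.0
```

Request:
{"name": "servo_tool", "arguments": {
  "motion": [
    [[0,0,-3,0,-1],[0,0,-7,0,-1],[0,0,-10,0,-1],[0,0,-10,0,-1],[0,0,-10,0,-1]]
  ]
}}

```text
time_s: 5.9
eef_pos: [0.6232, 0.1843, 0.1443]
eef_rot: [0.001, 0.176, 0.984, 0.0]
wrist_force: [-0.5, 0.2, 0.3]
opening: 0.997
grasp_force: 0.0
```

Run:
```python
from bench import ctrl
from h import *
o,c=wrist(ctrl); blobs(c,.022,.045); go(o,429,-77,120)
```

```text
320 193 3243 z 0.0307 (620.1, 185.1, 47.0, 46.7, -22.3)
630 378 678 z 0.0316 (869.5, 379.4, 29.9, 10.8, -45.2)
yaw 69.68 tilt 0.12 t 5.9 pos [623.2 184.3 144.3] -> shift [  9.15 -31.25   2.39] twist 0
```

Request:
{"name": "servo_tool", "arguments": {
  "motion": [
    [[1.3,-4.5,0.3,0,-1],[2.6,-9,0.6,0,-1],[3.9,-13.5,1,0,-1],[5.2,-18,1.5,0,-1],[6.5,-22.5,2,0,-1]]
  ]
}}

```text
time_s: 6.45
eef_pos: [0.4811, -0.005, 0.1215]
eef_rot: [-0.002, 0.176, 0.984, 0.0]
wrist_force: [1.0, -1.2, 0.4]
opening: 1.001
grasp_force: 0.0
```

Request:
{"name": "servo_tool", "arguments": {
  "motion": [
    [[1.3,-4.5,0.2,0,-1],[2.6,-8.7,0.4,0,-1],[2.6,-8.7,0.4,0,-1],[2.6,-8.7,0.4,0,-1]]
  ]
}}

```text
time_s: 6.85
eef_pos: [0.4279, -0.0771, 0.1183]
eef_rot: [-0.001, 0.178, 0.984, 0.0]
wrist_force: [-0.2, -0.9, 0.3]
opening: 0.999
grasp_force: 0.0
```

Run:
```python
from bench import ctrl
from h import *
o,c=wrist(ctrl); blobs(c); go(o,429,-77,30)
```

```text
320 203 1080 z 0.0186 (426.1, -76.5, 26.6, 25.8, -21.0)
147 266 4106 z 0.0186 (431.8, -209.9, 61.9, 44.7, 52.0)
25 332 1913 z 0.0184 (444.2, -331.7, 41.7, 36.0, 70.7)
253 376 238 z 0.0183 (549.9, -182.3, 22.7, 10.9, -50.3)
yaw 69.5 tilt 0.13 t 6.85 pos [427.9 -77.1 118.3] -> shift [-0.11  0.05  8.83] twist 0
```

Request:
{"name": "servo_tool", "arguments": {
  "motion": [
    [[0.1,0,4.5,0,-1],[0.1,0,8,0,-1],[0.1,0,9.0,0,-1],[0.1,0,9.0,0,-1],[0.1,0,9.0,0,-1]]
  ]
}}

```text
time_s: 7.4
eef_pos: [0.4291, -0.0762, 0.0301]
eef_rot: [0.0, 0.176, 0.984, -0.0]
wrist_force: [-0.3, -1.0, 0.6]
opening: 1.003
grasp_force: 0.0
```

Request:
{"name": "servo_tool", "arguments": {
  "motion": [
    [[0,0,0,0,1],[0,0,0,0,1],[0,0,0,0,1],[0,0,0,0,1],[0,0,0,0,1]]
  ]
}}

```text
time_s: 7.9
eef_pos: [0.4285, -0.0767, 0.0302]
eef_rot: [0.0, 0.177, 0.984, -0.0]
wrist_force: [-2.2, 1.9, 8.6]
opening: 0.301
grasp_force: 58.4
```

Request:
{"name": "servo_tool", "arguments": {
  "motion": [
    [[0,0,0,0,1],[0,0,0,0,1],[0,0,0,0,1],[0,0,0,0,1]]
  ]
}}

```text
time_s: 8.3
eef_pos: [0.4285, -0.0767, 0.0302]
eef_rot: [0.0, 0.177, 0.984, -0.0]
wrist_force: [-2.0, 1.2, 10.3]
opening: 0.299
grasp_force: 58.4
```

Request:
{"name": "servo_tool", "arguments": {
  "motion": [
    [[0,0,-4,0,1],[0,0,-8,0,1],[0,0,-8,0,1]]
  ]
}}

```text
time_s: 8.6
eef_pos: [0.4316, -0.0781, 0.1142]
eef_rot: [0.005, 0.176, 0.984, -0.001]
wrist_force: [1.1, -0.4, 0.8]
opening: 0.3
grasp_force: 59.1
```

Run:
```python
from bench import ctrl
from h import *
o,c=wrist(ctrl); cv2.imwrite("pics/w4.png",c["pixels"][...,::-1]);np.savez("w4.npz",**c); blobs(c,.05,.14); go(o,636,285,110); print(o["opening"],o["grasp_force"])
```

```text
321 281 8834 z 0.1097 (429.6, -77.3, 69.4, 27.6, 67.4)
yaw 69.68 tilt 0.56 t 8.6 pos [431.6 -78.1 114.2] -> shift [-6.56 41.15  0.44] twist 0
0.300418646686814 59.109633564949036
```

View pics/w4.png

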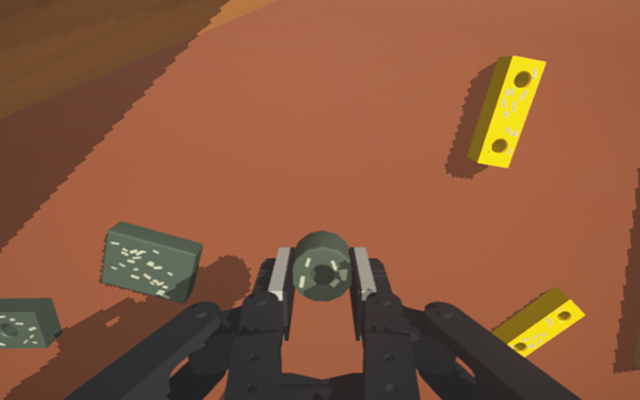

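Small disc held at (322,274). Carry to the small round recess.

Request:
{"name": "servo_tool", "arguments": {
  "motion": [
    [[-0.7,4.5,0,0,1],[-1.5,9,0,0,1],[-2.2,13.5,0,0,1],[-3,18,0,0,1],[-3.7,22.5,0,0,1]]
  ]
}}

```text
time_s: 9.15
eef_pos: [0.5407, 0.1233, 0.1077]
eef_rot: [-0.001, 0.177, 0.984, -0.0]
wrist_force: [0.3, -1.1, -0.3]
opening: 0.298
grasp_force: 59.2
```

Request:
{"name": "servo_tool", "arguments": {
  "motion": [
    [[-0.7,4.5,0,0,1],[-1.5,9,0,0,1],[-2.2,13.5,0,0,1],[-3.1,18.7,0,0,1],[-3.1,18.7,0,0,1]]
  ]
}}

```text
time_s: 9.65
eef_pos: [0.6356, 0.2908, 0.1067]
eef_rot: [-0.0, 0.175, 0.985, 0.001]
wrist_force: [-0.2, 0.4, -0.4]
opening: 0.298
grasp_force: 59.3
```

Run:
```python
from bench import ctrl
from h import *
o=ctrl.get_obs(); go(o,639,284,44); print(o["opening"],o["grasp_force"])
```

```text
yaw 69.88 tilt 0.08 t 9.65 pos [635.6 290.8 106.7] -> shift [-0.57 -0.53  6.27] twist 0
0.29801805014334776 59.27968382835388
```

Request:
{"name": "servo_tool", "arguments": {
  "motion": [
    [[-0.6,-0.4,3,0,1],[-0.6,-0.4,5,0,1],[-0.6,-0.4,6.2,0,1],[-0.6,-0.4,6.2,0,1],[-0.6,-0.4,6.2,0,1]]
  ]
}}

```text
time_s: 10.15
eef_pos: [0.6389, 0.28, 0.0468]
eef_rot: [-0.0, 0.177, 0.984, -0.0]
wrist_force: [0.4, 0.1, -0.4]
opening: 0.296
grasp_force: 59.4
```

Run:
```python
from bench import ctrl
from h import *
o,c=wrist(ctrl); go(o,639,284,44); blobs(c,.035,.06)
```

```text
yaw 69.65 tilt 0.05 t 10.15 pos [638.9 280.   46.8] -> shift [0.13 0.38 0.28] twist 0
277 279 1270 z 0.0477 (632.2, 267.6, 23.3, 14.3, 17.4)
365 279 1256 z 0.0478 (641.9, 294.4, 22.9, 13.9, -58.4)
```

Request:
{"name": "servo_tool", "arguments": {
  "motion": [
    [[0.1,0.3,0,0,1],[0.1,0.3,0.3,0,1],[0.1,0.3,0.3,0,1]]
  ]
}}

```text
time_s: 10.5
eef_pos: [0.6392, 0.2837, 0.0442]
eef_rot: [-0.0, 0.176, 0.984, -0.0]
wrist_force: [-0.0, 0.1, -1.1]
opening: 0.295
grasp_force: 59.4
```

Request:
{"name": "servo_tool", "arguments": {
  "motion": [
    [[0,0,0,0,-0.2],[0,0,0,0,-0.2],[0,0,0,0,-0.2],[0,0,0,0,-0.2],[0,0,0,0,-0.2]]
  ]
}}

```text
time_s: 11.0
eef_pos: [0.6394, 0.2836, 0.0444]
eef_rot: [0.0, 0.176, 0.984, 0.0]
wrist_force: [-0.5, -0.9, 0.4]
opening: 0.596
grasp_force: 0.0
```

Request:
{"name": "servo_tool", "arguments": {
  "motion": [
    [[0,0,-3,0,-1],[0,0,-7,0,-1],[0,0,-10,0,-1],[0,0,-10,0,-1],[0,0,-10,0,-1]]
  ]
}}

```text
time_s: 11.5
eef_pos: [0.6399, 0.2837, 0.1454]
eef_rot: [0.001, 0.176, 0.984, 0.0]
wrist_force: [0.4, -0.0, -1.3]
opening: 0.999
grasp_force: 0.0
```

Run:
```python
from bench import ctrl
from h import *
o,c=wrist(ctrl); blobs(c,.022,.045); go(o,569.5,-196.5,120,41)
```

```text
320 193 1078 z 0.0305 (637.2, 284.6, 27.2, 27.1, 25.4)
187 216 3190 z 0.0305 (620.1, 185.5, 47.6, 47.2, -30.4)
yaw 69.67 tilt 0.12 t 11.5 pos [639.9 283.7 145.4] -> shift [-10.08 -47.48   2.5 ] twist 28.7
```

Small disc is seated at (637,285) with its top at 30.5 mm. Next is the bar.

Request:
{"name": "servo_tool", "arguments": {
  "motion": [
    [[-1,-4.5,0,5,-1],[-2,-9,0,10,-1],[-3,-13.5,0,15,-1],[-4,-18,0,20,-1],[-5,-23,0,24.7,-1]]
  ]
}}

```text
time_s: 12.05
eef_pos: [0.6048, 0.0503, 0.1422]
eef_rot: [-0.002, 0.384, 0.923, -0.0]
wrist_force: [-0.1, -1.0, -0.2]
opening: 1.002
grasp_force: 0.0
```

Run:
```python
from bench import ctrl
from h import *
o,c=wrist(ctrl); go(o,569.5,-196.5,120,41)
```

```text
yaw 44.81 tilt 0.19 t 12.05 pos [604.8  50.3 142.2] -> shift [-15.03 -19.89   2.22] twist 3.8
```

Request:
{"name": "servo_tool", "arguments": {
  "motion": [
    [[-2.7,-3.6,0.5,2,-1],[-5.4,-7.2,1,3.8,-1],[-8.1,-10.8,1.5,3.8,-1],[-10.8,-14.4,2,3.8,-1],[-13.5,-18,2.2,3.8,-1]]
  ]
}}

```text
time_s: 12.6
eef_pos: [0.5727, -0.172, 0.1199]
eef_rot: [-0.002, 0.413, 0.911, 0.0]
wrist_force: [0.5, -0.0, 0.8]
opening: 1.001
grasp_force: 0.0
```

Request:
{"name": "servo_tool", "arguments": {
  "motion": [
    [[-1.2,-1.6,0,0,-1],[-1.2,-1.6,0,0,-1],[-1.2,-1.6,0,0,-1]]
  ]
}}

```text
time_s: 12.9
eef_pos: [0.5695, -0.1903, 0.1207]
eef_rot: [-0.001, 0.414, 0.91, 0.0]
wrist_force: [0.2, 1.2, 0.3]
opening: 0.999
grasp_force: 0.0
```

Run:
```python
from bench import ctrl
from h import *
o,c=wrist(ctrl); blobs(c); go(o,569.5,-197,30,41)
```

```text
133 89 7385 z 0.0187 (432.4, -210.1, 62.1, 43.6, 51.8)
315 207 2295 z 0.0187 (568.5, -195.1, 64.8, 19.5, -47.7)
578 212 2771 z 0.0384 (693.7, -81.0, 34.9, 33.1, 36.1)
53 239 3109 z 0.0186 (442.7, -336.5, 52.4, 33.8, 70.5)
630 276 665 z 0.0216 (780.0, -86.0, 38.3, 18.6, -36.4)
219 340 832 z 0.0185 (584.1, -329.0, 44.0, 17.6, -73.3)
15 376 711 z 0.0269 (477.9, -455.4, 27.5, 3.6, 33.6)
yaw 41.11 tilt 0.17 t 12.9 pos [ 569.5 -190.3  120.7] -> shift [-0.54 -0.44  9.07] twist 0.1
```

Request:
{"name": "servo_tool", "arguments": {
  "motion": [
    [[-0.4,-0.4,4,0,-1],[-0.4,-0.4,8,0,-1],[-0.4,-0.4,9.2,-1,-1],[-0.4,-0.4,9.2,-1,-1],[-0.4,-0.4,9.2,-1,-1]]
  ]
}}

```text
time_s: 13.45
eef_pos: [0.571, -0.196, 0.0314]
eef_rot: [0.001, 0.405, 0.914, -0.0]
wrist_force: [0.1, 0.6, 0.3]
opening: 1.001
grasp_force: 0.0
```

Request:
{"name": "servo_tool", "arguments": {
  "motion": [
    [[0,0,0,0,1],[0,0,0,0,1],[0,0,0,0,1],[0,0,0,0,1],[0,0,0,0,1]]
  ]
}}

```text
time_s: 13.95
eef_pos: [0.5705, -0.1968, 0.0312]
eef_rot: [0.001, 0.405, 0.914, -0.0]
wrist_force: [-0.0, 0.3, -0.3]
opening: 0.217
grasp_force: 59.0
```

Request:
{"name": "servo_tool", "arguments": {
  "motion": [
    [[0,0,0,0,1],[0,0,0,0,1],[0,0,0,0,1],[0,0,0,0,1]]
  ]
}}

```text
time_s: 14.35
eef_pos: [0.5705, -0.1968, 0.0311]
eef_rot: [0.001, 0.405, 0.914, -0.0]
wrist_force: [0.3, 0.3, 5.7]
opening: 0.216
grasp_force: 59.9
```

Request:
{"name": "servo_tool", "arguments": {
  "motion": [
    [[0,0,-4,0,1],[0,0,-8,0,1],[0,0,-8,0,1]]
  ]
}}

```text
time_s: 14.65
eef_pos: [0.5734, -0.1983, 0.1162]
eef_rot: [0.005, 0.405, 0.914, -0.001]
wrist_force: [0.3, 0.1, 0.4]
opening: 0.216
grasp_force: 59.1
```

Run:
```python
from bench import ctrl
from h import *
o,c=wrist(ctrl); cv2.imwrite("pics/w5.png",c["pixels"][...,::-1]);np.savez("w5.npz",**c); blobs(c,.06,.14); go(o,538,302.5,115,80); print(o["opening"],o["grasp_force"])
```

```text
321 272 10688 z 0.1042 (573.1, -194.2, 66.4, 44.3, -28.2)
241 313 197 z 0.137 (548.5, -211.2, 6.5, 2.3, 45.9)
401 313 191 z 0.137 (588.9, -174.3, 6.7, 2.2, 43.7)
yaw 42.18 tilt 0.58 t 14.65 pos [ 573.4 -198.3  116.2] -> shift [39.5  31.   -0.17] twist -37.8
0.21559300421361702 59.13965821266174
```

View pics/w5.png

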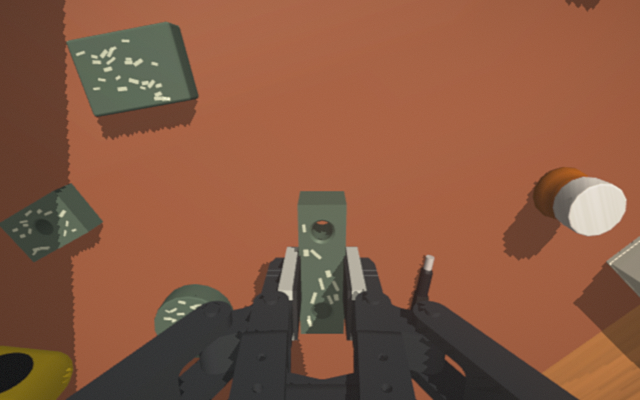

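Bar held with holes at (322,230) and (320,309). Carry and turn.

Request:
{"name": "servo_tool", "arguments": {
  "motion": [
    [[3.5,2.8,0,-6,1],[7,5.6,0,-12,1],[10.5,8.4,0,-18,1],[14,11.2,0,-24,1],[17.5,14,0,-30,1]]
  ]
}}

```text
time_s: 15.2
eef_pos: [0.5547, 0.0291, 0.1087]
eef_rot: [-0.001, 0.153, 0.988, 0.0]
wrist_force: [0.9, 1.3, -0.9]
opening: 0.218
grasp_force: 59.1
```

Run:
```python
from bench import ctrl
from h import *
o,c=wrist(ctrl); go(o,541.5,302,115,80)
```

```text
yaw 72.39 tilt 0.16 t 15.2 pos [554.7  29.1 108.7] -> shift [ 9.52 25.62 -0.62] twist -7.6
```

Request:
{"name": "servo_tool", "arguments": {
  "motion": [
    [[1.6,4.4,0,-3,1],[3.2,8.8,0,-6,1],[4.9,13.2,0,-7.6,1],[6.5,17.6,0,-7.6,1],[8.1,22,0,-7.6,1]]
  ]
}}

```text
time_s: 15.75
eef_pos: [0.5452, 0.2629, 0.1086]
eef_rot: [-0.001, 0.089, 0.996, -0.0]
wrist_force: [1.1, -0.3, -0.8]
opening: 0.214
grasp_force: 59.2
```

Request:
{"name": "servo_tool", "arguments": {
  "motion": [
    [[0.9,3.4,0,0,1],[0.9,3.4,0,0,1],[0.9,3.4,0,0,1],[0.9,3.4,0,0,1]]
  ]
}}

```text
time_s: 16.15
eef_pos: [0.5433, 0.2952, 0.1092]
eef_rot: [-0.001, 0.09, 0.996, -0.001]
wrist_force: [0.4, 0.0, -1.2]
opening: 0.215
grasp_force: 59.2
```

Run:
```python
from bench import ctrl
from h import *
o,c=wrist(ctrl); cv2.imwrite("pics/w6.png",c["pixels"][...,::-1]); go(o,541.5,302,45,80)
z=o["eef_pos"][2]-.0125; print(ray_plane(c,[(321,270)],z)*1000)
```

```text
yaw 79.72 tilt 0.12 t 16.15 pos [543.3 295.2 109.2] -> shift [0.28 0.64 6.42] twist -0.3
[[539.69141383 295.92405333  96.67080159]]
```

Request:
{"name": "servo_tool", "arguments": {
  "motion": [
    [[0.2,0.6,0,0,1],[0.2,0.6,3,0,1],[0.2,0.6,5,0,1],[0.2,0.6,6.0,0,1],[0.2,0.6,6.0,0,1]]
  ]
}}

```text
time_s: 16.7
eef_pos: [0.5418, 0.302, 0.0487]
eef_rot: [-0.001, 0.09, 0.996, -0.001]
wrist_force: [-0.2, -0.5, 0.2]
opening: 0.214
grasp_force: 59.2
```

Run:
```python
from bench import ctrl
from h import *
o,c=wrist(ctrl); go(o,541.5,302,44.5,80)
```

```text
yaw 79.72 tilt 0.18 t 16.7 pos [541.8 302.   48.7] -> shift [ 0.03 -0.    0.42] twist -0.3
```

Request:
{"name": "servo_tool", "arguments": {
  "motion": [
    [[0,0,0.4,0,1],[0,0,0.4,0,1],[0,0,0.4,0,-0.1],[0,0,0.4,0,-0.1],[0,0,0.4,0,-0.1]]
  ]
}}

```text
time_s: 17.25
eef_pos: [0.5431, 0.303, 0.0468]
eef_rot: [0.0, 0.089, 0.996, 0.0]
wrist_force: [-0.2, -0.4, 0.5]
opening: 0.55
grasp_force: 0.0
```

Request:
{"name": "servo_tool", "arguments": {
  "motion": [
    [[0,0,0,0,-0.1],[0,0,0,0,-0.1],[0,0,-3,0,-0.2],[0,0,-7,0,-1],[0,0,-10,0,-1]]
  ]
}}

```text
time_s: 17.75
eef_pos: [0.5432, 0.303, 0.1482]
eef_rot: [0.0, 0.089, 0.996, 0.0]
wrist_force: [0.6, -0.8, 0.6]
opening: 0.912
grasp_force: 0.0
```

Run:
```python
from bench import ctrl
from h import *
o,c=wrist(ctrl); blobs(c,.022,.045); go(o,444,-337,120,-19)
```

```text
321 192 2227 z 0.0307 (541.3, 303.6, 64.4, 20.0, -10.2)
174 295 187 z 0.0304 (604.8, 170.7, 27.0, 5.5, -45.3)
319 305 891 z 0.0303 (636.6, 284.5, 27.4, 27.1, 25.8)
yaw 79.77 tilt 0.06 t 17.75 pos [543.2 303.  148.2] -> shift [ -1.6  -64.74   2.79] twist 98.8
```

Request:
{"name": "servo_tool", "arguments": {
  "motion": [
    [[-0.1,-4.5,0,8,-1],[-0.2,-9,0,16,-1],[-0.3,-13.5,0,24,-1],[-0.4,-18,0,32,-1],[-0.5,-22.5,0,40,-1]]
  ]
}}

```text
time_s: 18.3
eef_pos: [0.5072, 0.079, 0.1463]
eef_rot: [0.0, 0.427, 0.904, 0.0]
wrist_force: [0.7, 0.5, 0.9]
opening: 0.998
grasp_force: 0.0
```

Run:
```python
from bench import ctrl
from h import *
go(ctrl.get_obs(),444,-337,120,-19)
```

```text
yaw 39.47 tilt 0.03 t 18.3 pos [507.2  79.  146.3] -> shift [-28.09 -31.32   2.63] twist 58.5
```

Request:
{"name": "servo_tool", "arguments": {
  "motion": [
    [[-3,-3.3,0,8,-1],[-6,-6.7,0,16,-1],[-9,-10,0,24,-1],[-12,-13.4,0,32,-1],[-15,-16.7,0,40,-1]]
  ]
}}

```text
time_s: 18.8
eef_pos: [0.4748, -0.1434, 0.1464]
eef_rot: [0.0, 0.711, 0.704, 0.0]
wrist_force: [1.6, -0.9, -0.3]
opening: 1.001
grasp_force: 0.0
```

Run:
```python
from bench import ctrl
from h import *
go(ctrl.get_obs(),444,-337,120,-19)
```

```text
yaw -0.56 tilt 0.03 t 18.8 pos [ 474.8 -143.4  146.4] -> shift [-19.39  -2.89   2.64] twist 18.4
```

Request:
{"name": "servo_tool", "arguments": {
  "motion": [
    [[-4.5,-0.7,0.5,6,-1],[-9,-1.4,1,12,-1],[-13.5,-2,1.5,18.4,-1],[-18,-2.7,2.6,18.4,-1],[-18.8,-2.9,2.6,18.4,-1]]
  ]
}}

```text
time_s: 19.3
eef_pos: [0.4442, -0.3338, 0.1194]
eef_rot: [0.0, 0.813, 0.582, -0.0]
wrist_force: [0.1, 0.3, -0.0]
opening: 1.0
grasp_force: 0.0
```

Request:
{"name": "servo_tool", "arguments": {
  "motion": [
    [[0,0,0,0,-1],[0,0,0,0,-1]]
  ]
}}

```text
time_s: 19.5
eef_pos: [0.4456, -0.3284, 0.1201]
eef_rot: [-0.001, 0.812, 0.583, 0.0]
wrist_force: [1.4, 0.6, -0.6]
opening: 1.002
grasp_force: 0.0
```

Run:
```python
from bench import ctrl
from h import *
o,c=wrist(ctrl); blobs(c); go(o,443.5,-337,30,-19)
```

```text
236 42 6760 z 0.0187 (430.8, -212.4, 57.0, 43.8, 51.8)
500 162 5962 z 0.0186 (566.2, -338.4, 57.6, 56.4, -46.0)
321 215 3148 z 0.0186 (442.9, -336.4, 50.7, 33.7, 71.0)
417 346 869 z 0.0294 (477.7, -455.2, 34.8, 3.0, 35.3)
yaw -18.62 tilt 0.07 t 19.5 pos [ 445.6 -328.4  120.1] -> shift [-0.89  0.08  9.01] twist 0.4
```

Request:
{"name": "servo_tool", "arguments": {
  "motion": [
    [[-0.8,0,3,0,-1],[-0.8,0,7,0,-1],[-0.8,0,9.1,0,-1],[-0.8,0,9.1,0,-1],[-0.8,0,9.1,0,-1]]
  ]
}}

```text
time_s: 20.05
eef_pos: [0.4437, -0.336, 0.0299]
eef_rot: [-0.0, 0.812, 0.584, 0.0]
wrist_force: [0.2, -0.1, -0.4]
opening: 1.0
grasp_force: 0.0
```

Request:
{"name": "servo_tool", "arguments": {
  "motion": [
    [[0,0,0,0,1],[0,0,0,0,1],[0,0,0,0,1],[0,0,0,0,1],[0,0,0,0,1]]
  ]
}}

```text
time_s: 20.55
eef_pos: [0.4437, -0.3379, 0.0306]
eef_rot: [0.001, 0.812, 0.583, 0.0]
wrist_force: [-0.6, 1.4, 6.5]
opening: 0.378
grasp_force: 61.0
```

Request:
{"name": "servo_tool", "arguments": {
  "motion": [
    [[0,0,0,0,1],[0,0,0,0,1],[0,0,0,0,1]]
  ]
}}

```text
time_s: 20.85
eef_pos: [0.4437, -0.3379, 0.0306]
eef_rot: [0.001, 0.812, 0.583, 0.0]
wrist_force: [0.3, 0.5, 8.0]
opening: 0.38
grasp_force: 61.0
```

Request:
{"name": "servo_tool", "arguments": {
  "motion": [
    [[0,0,-4,0,1],[0,0,-8,0,1],[0,0,-8,0,1]]
  ]
}}

```text
time_s: 21.15
eef_pos: [0.4458, -0.3401, 0.1151]
eef_rot: [0.005, 0.812, 0.583, 0.0]
wrist_force: [1.3, -1.1, 0.1]
opening: 0.379
grasp_force: 60.2
```

Run:
```python
from bench import ctrl
from h import *
o,c=wrist(ctrl); cv2.imwrite("pics/w7.png",c["pixels"][...,::-1]); print(o["opening"],o["grasp_force"]); go(o,520.5,204,115,-100)
```

```text
0.3789854626538259 60.220444053411484
yaw -18.63 tilt 0.6 t 21.15 pos [ 445.8 -340.1  115.1] -> shift [ 53.95 -10.3   -0.37] twist 81.4
```

View pics/w7.png

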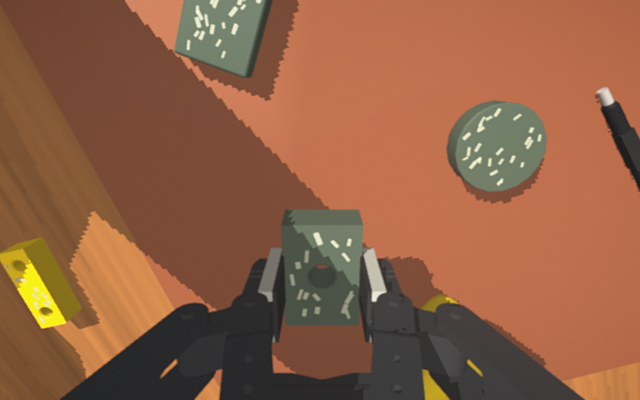

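Slab held, hole at (321,274). Carry with a turn.

Request:
{"name": "servo_tool", "arguments": {
  "motion": [
    [[4.2,-0.8,0,8,1],[8.4,-1.6,0,16,1],[12.6,-2.4,0,24,1],[16.8,-3.2,0,32,1],[21,-4,0,40,1]]
  ]
}}

```text
time_s: 21.7
eef_pos: [0.4711, -0.1236, 0.1079]
eef_rot: [-0.001, 0.963, 0.268, -0.001]
wrist_force: [1.1, 0.2, 0.4]
opening: 0.385
grasp_force: 60.2
```

Run:
```python
from bench import ctrl
from h import *
go(ctrl.get_obs(),517.5,204.5,110,-100)
```

```text
yaw -58.92 tilt 0.14 t 21.7 pos [ 471.1 -123.6  107.9] -> shift [ 20.91 -25.71  -0.18] twist 41.1
```

Request:
{"name": "servo_tool", "arguments": {
  "motion": [
    [[2.8,-3.4,0,8,1],[5.6,-6.9,0,16,1],[8.4,-10.3,0,24,1],[11.2,-13.8,0,32,1],[14,-17.2,0,40,1]]
  ]
}}

```text
time_s: 22.2
eef_pos: [0.5001, 0.0879, 0.108]
eef_rot: [0.0, 0.998, -0.058, -0.001]
wrist_force: [0.9, -0.4, 0.2]
opening: 0.381
grasp_force: 60.2
```

Run:
```python
from bench import ctrl
from h import *
go(ctrl.get_obs(),517.5,204.5,110,-100)
```

```text
yaw -96.67 tilt 0.13 t 22.2 pos [500.1  87.9 108. ] -> shift [  0.38 -11.78  -0.2 ] twist 3.3
```

Request:
{"name": "servo_tool", "arguments": {
  "motion": [
    [[0.1,-4,0,1.5,1],[0.2,-8,0,1.5,1],[0.2,-11,0,1.5,1],[0.2,-11,0,1.5,1],[0.2,-11,0,1.5,1]]
  ]
}}

```text
time_s: 22.7
eef_pos: [0.5142, 0.1955, 0.1079]
eef_rot: [0.0, 0.998, -0.067, -0.001]
wrist_force: [0.2, -0.7, -0.9]
opening: 0.378
grasp_force: 60.2
```

Run:
```python
from bench import ctrl
from h import *
o,c=wrist(ctrl); go(o,517.5,204.5,44.5,-100); print(ray_plane(c,[(321,274)],o["eef_pos"][2]-.0125)*1000)
```

```text
yaw -97.74 tilt 0.15 t 22.7 pos [514.2 195.5 107.9] -> shift [ 0.23 -0.95  6.33] twist 2.3
[[515.96850201 195.91364291  95.35040088]]
```

Request:
{"name": "servo_tool", "arguments": {
  "motion": [
    [[0.4,-0.8,0,2,1],[0.4,-0.8,3,2,1],[0.4,-0.8,5,2,1],[0.4,-0.8,5.9,2,1],[0.4,-0.8,5.9,2,1]]
  ]
}}

```text
time_s: 23.25
eef_pos: [0.5191, 0.2013, 0.0487]
eef_rot: [0.001, 0.996, -0.087, -0.002]
wrist_force: [-0.9, 0.8, 0.1]
opening: 0.374
grasp_force: 60.2
```

Run:
```python
from bench import ctrl
from h import *
o,c=wrist(ctrl); go(o,518.5,204.5,44,-100); print(ray_plane(c,[(321,274)],o["eef_pos"][2]-.0125)*1000)
```

```text
yaw -99.93 tilt 0.21 t 23.25 pos [519.1 201.3  48.7] -> shift [-0.12 -0.3   0.47] twist 0.1
[[520.93704157 201.71927486  36.22075594]]
```

Request:
{"name": "servo_tool", "arguments": {
  "motion": [
    [[0,-0.2,0.4,0,1],[0,-0.2,0.4,0,1],[0,-0.2,0.4,0,-0.4],[0,-0.2,0.4,0,-0.4],[0,-0.2,0.4,0,-0.4]]
  ]
}}

```text
time_s: 23.8
eef_pos: [0.521, 0.2048, 0.0468]
eef_rot: [-0.0, 0.996, -0.086, 0.0]
wrist_force: [0.4, -0.3, -0.0]
opening: 0.697
grasp_force: 0.0
```

Request:
{"name": "servo_tool", "arguments": {
  "motion": [
    [[0,0,0,0,-0.4],[0,0,0,0,-0.4],[0,0,-3,0,-0.5],[0,0,-7,0,-1],[0,0,-11,0,-1]]
  ]
}}

```text
time_s: 24.3
eef_pos: [0.5201, 0.2045, 0.157]
eef_rot: [0.0, 0.996, -0.086, -0.001]
wrist_force: [0.6, 0.9, 0.9]
opening: 0.998
grasp_force: 0.0
```

Request:
{"name": "servo_tool", "arguments": {
  "motion": [
    [[0,0,-5,0,-1],[0,0,-5,0,-1],[0,0,-5,0,-1],[0,0,-5,0,-1],[0,0,-5,0,-1]]
  ]
}}

```text
time_s: 24.8
eef_pos: [0.5196, 0.2044, 0.2044]
eef_rot: [0.0, 0.996, -0.086, -0.002]
wrist_force: [-0.6, -0.1, -0.5]
opening: 1.001
grasp_force: 0.0
```

Run:
```python
from bench import ctrl
from h import *
o,c=wrist(ctrl); cv2.imwrite("pics/w8.png",c["pixels"][...,::-1]); blobs(c,.022,.045)
c=ctrl.camera("side"); cv2.imwrite("pics/s8.png",c["pixels"][...,::-1]); print("side"); blobs(c,.022,.04);blobs(c,.014,.022); print(ctrl.get_obs()["time_s"])
```

```text
324 49 2906 z 0.0308 (620.4, 185.0, 47.5, 46.7, -8.1)
196 50 1031 z 0.0306 (637.3, 284.4, 26.9, 26.8, -11.2)
206 169 1759 z 0.0308 (541.3, 304.0, 64.7, 21.0, -10.1)
320 172 2093 z 0.0308 (521.7, 205.6, 50.9, 34.0, -9.9)
side
318 113 159 z 0.0297 (543.3, 301.9, 61.1, 23.6, -11.7)
319 136 207 z 0.0303 (524.4, 203.6, 47.2, 37.1, -10.3)
357 136 208 z 0.0304 (621.9, 183.2, 48.1, 44.2, 77.3)
115 243 270 z 0.031 (63.2, -49.1, 72.5, 22.2, 31.4)
72 262 247 z 0.0309 (-10.3, -76.4, 64.8, 19.3, 19.2)
531 299 788 z 0.0341 (807.8, -311.9, 148.6, 34.4, -61.7)
204 34 160 z 0.0201 (235.9, 872.0, 159.1, 61.2, 83.6)
340 130 1918 z 0.0187 (579.5, 242.7, 201.9, 196.8, 80.0)
117 252 241 z 0.0168 (66.8, -64.9, 58.9, 37.4, 43.8)
314 287 696 z 0.0185 (433.5, -212.2, 61.0, 44.2, 51.5)
405 340 901 z 0.0185 (568.1, -339.7, 56.4, 55.5, 63.2)
24.9
```

View pics/s8.png

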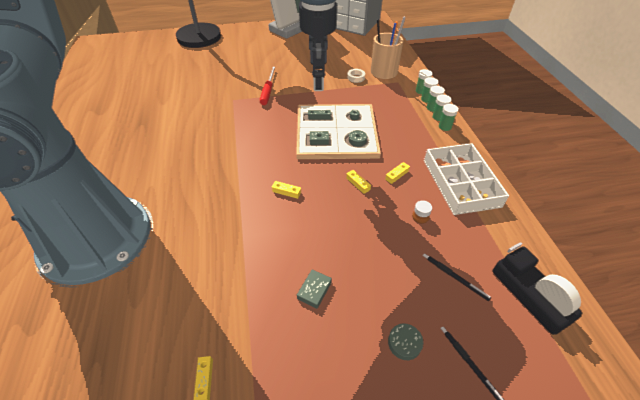

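The picture shows all four drilled stones seated in their recesses (318,113; 353,114; 319,137; 357,137), with their tops at about 30.5 mm. The blanks are unmoved at (314,287) and (405,340), and the gripper is clear of everything.

```bash
python3 -c "
from bench import ctrl
print(ctrl.hand_in())"
```

```text
the job is handed in; nothing more can be done
None
```

All four drilled stones are in their own recesses, each measured flat and within about 4 mm of centre; both blanks are where they started, and the job was handed in at about 25 s (no verdict was returned).

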